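# Empty the mug of mill balls and clear it a place on the ware board

### The arm

A 6-joint arm with a two-finger parallel gripper is mounted at the origin on the work surface. World frame = base frame: x ahead of the robot, y to its left, z up, the work surface at z = 0. Lengths are in mm, angles in rad, forces in N, time in s.
With the tool pointing down it reaches from about 300 to 875 mm from the base axis. Payload 6.4 kg.
Tool frame: the origin (TCP) lies at the very end of the fingers, on their centre line; the grasp point (between the pads) lies 19 mm behind it (bot.pinch_z is the distance from the TCP to the grasp point, in mm); z points along the fingers, y is the line along which they close (so a half turn about z gives the same grasp; the last joint's range is limited). The gripper opens to 88 mm and grips with 3 to 60 N. Pads are 18 mm wide; open, the fingers measure 123 mm over their backs; the gripper's body (75 mm by 187 mm) begins 45 mm behind the grasp point.
Start: joints at [-1.422, 0.181, 1.607, -0, 1.354, -0.206], TCP at [199.773, -539.196, 238.714] pointing down, gripper open.
Joint ranges: [-2.99, 2.99], [-0.89, 2.07], [0.3, 2.58], [-1.14, 4.28], [0, 2.63], [-3.12, 3.12]. Speed limits (rad/s): [2.57, 2.57, 3.01, 3.14, 3.14, 3.14].

### API

Orientations are given as [roll, pitch, yaw] about the fixed x, y, z axes, in that order (R = Rz(yaw) Ry(pitch) Rx(roll)).
In Python, from plant import bot gives the robot as it stands.
- The arm moves only by the tool send_rows, never from a script. Its argument "rows" is text: rows parted by semicolons, each of 7 numbers parted by spaces: the turn, a rotation vector about the tool's x, y, z normalised to -1 to 1, where 1 is 4 degrees, then the shift along the tool's x, y, z normalised to -1 to 1, where 1 is 6 cm, then the opening, from 0 (shut) to 1 (fully open). A call has 1 to 12 rows; each row shifts and turns the commanded pose from where the row before left it, along the tool's axes as they then stand; what a row does not reach is not made up. A row lasts 1/8 s, in which the tool goes at most 62.5 mm and 10.7 degrees, less where a joint would pass 70% of its speed; a pose out of reach is approached as far as the arm can. A call with a number of a shift or a turn outside -1 to 1 is refused whole. A call with a gripper value outside its range is refused whole. The fingers move at their own pace and stop on an object; "force" is the grip in N (left out, the last holds). Time passes only in rows, so rows that do not move let the fingers close. It gives the time, the measured TCP pose, the force, the opening and the grip force at its end, in the units of the state.
- bot.get_state(): the state, without advancing time (a new reading comes with each control period).
- bot.grab_frame(name): name is "scene" or "top" or "wrist"; returns a dict with "image" (384x512x3 uint8, red, green, blue), "range_z" (384x512 float32, mm along the optical axis (not along the pixel's ray), 0 where there is no reading), "fx", "fy", "cx", "cy" (pixels), "dist_coeffs" ([k1, k2, p1, p2, k3] as OpenCV has them; the pictures are not rectified), "R" (3x3) and "t" (3): a world point X has camera coordinates R X + t. Camera axes: x right, y down, z forward; pixel columns grow to the right and rows downward; lengths in mm; the calibration is good to about 2 mm. A picture is of the moment at which its call begins.
- bot.close_job(): hands the job in; it is judged then, once.
The state is a dict: "t": time; "joint_pos": joint angles; "dq": joint speeds; "joint_torque": joint torques, N m; "tool_pos": TCP position; "orientation": TCP orientation; "wrist_force": force on the tool from outside, world axes, zero at the start; "moment": the same for the moment, N m; "finger_gap": finger opening in mm; "grasp_force": force on a finger pad.
Only numpy, scipy, OpenCV 4.12 (cv2) and the standard library are available. Lean on these libraries where they do the work, as an engineer would, in place of code of your own. Each camera call takes 0.05 s, during which the arm holds its last target. There are 200 camera calls.

### The job

Make room on the ware board by stacking the carton that stands on it squarely on top of the pile of two cartons. Tip the mug out over the wooden tray so that all four mill balls end up lying in the tray, and stand the empty mug upright on the ware board, its base wholly on the board, setting it down without a knock. Leave the pile where it is, and do not disturb the vase, beaker, egg cup, glaze jars and brush.

Things in the scene. Friction and masses are not known exactly. Their poses are not given: they have to be found in the camera images.
- mug: fired clay mug, the only vessel holding anything: straight round wall, outer diameter 66, height 90, wall 4, floor 6 mm thick; loop handle 10 mm thick at its own +y, reaching 59 mm from the axis, between heights 17 and 79 mm; about 0.26 kg; origin at the centre of its underside, z up the axis. Starts upright on the table in the middle, either nearer or further than the pile of two cartons
- mug_rim (a point): centre of the mug's mouth, 90 mm above its origin
- tray: shallow open plywood tray fixed to the table, 200 (x) x 220 (y) mm outside, walls 6 thick and 36 mm high; origin at the centre of its underside. On the left or the right side
- board: flat pale wooden ware board fixed to the table, 220 (x) x 250 (y) x 12 mm thick; origin at the centre of its underside. On the other side from the tray; a carton, a vase, a beaker and an egg cup stand on it, one in each quarter (centres about 55 mm in x and 65 mm in y from the middle), in any arrangement
- carton_base: closed cardboard carton of firing cones, 84 (its x) x 56 (its y) x 44 mm high, origin at the centre of its underside, z up. About 0.45 kg; the foot of the pile, on the table in the middle
- carton_mid: closed cardboard carton of firing cones, 84 (its x) x 56 (its y) x 44 mm high, origin at the centre of its underside, z up. About 0.3 kg; lies squarely on carton_base, so that the pile starts 88 mm high
- carton: closed cardboard carton of firing cones, 84 (its x) x 56 (its y) x 44 mm high, origin at the centre of its underside, z up. About 0.25 kg. Starts on the ware board; its yaw is roughly the board's
- vase: small narrow-necked clay vase, 56 mm diameter, 75 mm high, on the ware board; origin under its centre. To be left alone
- beaker: small empty clay beaker without a handle, 54 mm diameter, 70 mm high, on the ware board; origin under its centre. To be left alone
- jar1: glass glaze jar, 44 mm diameter, 62 mm high, left of the middle; origin under its centre. To be left alone
- jar2: glass glaze jar like jar1, right of the middle. To be left alone
- brush: flat brush, 170 mm long, lying at the back of the table. To be left alone
- eggcup: small solid clay egg cup on a narrow stem, 52 mm diameter, 66 mm high, on the ware board; origin under its centre. To be left alone
- ball0_center (a point): centre of a white ceramic mill ball, 18 mm diameter, 12 g; four alike start inside the mug on its floor
- ball1_center (a point): centre of a white ceramic mill ball, 18 mm diameter, 12 g; four alike start inside the mug on its floor
- ball2_center (a point): centre of a white ceramic mill ball, 18 mm diameter, 12 g; four alike start inside the mug on its floor
- ball3_center (a point): centre of a white ceramic mill ball, 18 mm diameter, 12 g; four alike start inside the mug on its floor
Mind the look-alikes: they are no part of the job. Leave any red look-alike of the carton_base alone. Leave any black look-alike of the carton alone.

How it is judged (in metres and radians):
On the way:
1. the mug is tipped past level with its mouth over the tray (angle between mug's own z axis and vertical above 1.5 rad and x of mug_rim in the frame of tray between -0.11 and 0.11 m and y of mug_rim in the frame of tray between -0.12 and 0.12 m), for 0.1 s.
At the end, for the whole second after the job is handed in: All four balls rest in the tray; the mug stands upright (0.08 rad) and still on the board, axis within 85 mm (x) and 100 mm (y) of its centre; the three cartons lie level one on another, the moved one on top, within 10 mm in x and y and 0.14 rad of the lowest (x of ball0_center in the frame of tray between -0.096 and 0.096 m and y of ball0_center in the frame of tray between -0.106 and 0.106 m and z of ball0_center in the frame of tray between 0.008 and 0.036 m and x of ball1_center in the frame of tray between -0.096 and 0.096 m and y of ball1_center in the frame of tray between -0.106 and 0.106 m and z of ball1_center in the frame of tray between 0.008 and 0.036 m and x of ball2_center in the frame of tray between -0.096 and 0.096 m and y of ball2_center in the frame of tray between -0.106 and 0.106 m and z of ball2_center in the frame of tray between 0.008 and 0.036 m and x of ball3_center in the frame of tray between -0.096 and 0.096 m and y of ball3_center in the frame of tray between -0.106 and 0.106 m and z of ball3_center in the frame of tray between 0.008 and 0.036 m and x of mug in the frame of board between -0.085 and 0.085 m and y of mug in the frame of board between -0.1 and 0.1 m and z of mug in the frame of board between 0.008 and 0.017 m and angle between mug's own z axis and vertical below 0.08 rad and linear speed of each of mug, carton, carton_mid below 0.02 m/s and x of carton in the frame of carton_base between -0.01 and 0.01 m and y of carton in the frame of carton_base between -0.01 and 0.01 m and z of carton in the frame of carton_base between 0.082 and 0.094 m and angle between the x axis of each of carton, carton_mid and the x axis of carton_base, either way round below 0.14 rad and angle between each of carton, carton_mid's own z axis and vertical below 0.06 rad and x of carton_mid in the frame of carton_base between -0.01 and 0.01 m and y of carton_mid in the frame of carton_base between -0.01 and 0.01 m and z of carton_mid in the frame of carton_base between 0.038 and 0.05 m); the robot touches nothing.
It fails at once if a bystander on the table or board is moved more than 30 mm (distance of any of vase, beaker, jar1, jar2, eggcup, brush from where it was at the start of the episode above 0.03 m).
It fails at once if the lowest carton is shifted more than 30 mm (distance of carton_base from where it was at the start of the episode above 0.03 m).
It fails at once if the mug is knocked on the board, over 40 N (contact force between mug and board above 40 N).
It also fails if it takes over 67 s, if anything falls off the work surface, if the arm or the gripper's body presses on something with over 40 N, if the wrist force passes 120 N, or if a joint passes its speed limit or range.

## Working session

There is one attempt and no reset: what is moved stays moved. The work goes in short steps, Python scripts to look and compute and a tool call to move; the robot and the scene stay as the last step left them, time stands still between calls to the robot, and variables do not carry over. Pictures are saved under pics/ and viewed, at most 10 in all, crops included, and the job is handed in when it is done.

Besides the shell and the picture viewer there is one more tool, called after "Request:" in YAML: its name, and indented under it one key for each argument. send_rows: Moves the arm, as the interface text tells. Scaled input: -1 to 1 covers 6 cm each way for a shift and 4 degrees each way for a turn. Its arguments: {"type":"object","properties":{"rows":{"type":"string"},"force":{"type":"number"}},"required":["rows"]}

```bash
ls; mkdir -p pics
cat > h.py <<'E'
import numpy as np, cv2
from plant import bot
def save(f,n): cv2.imwrite('pics/'+n,f['image'][:,:,::-1])
def pts(f):
    h,w=f['range_z'].shape; u,v=np.meshgrid(np.arange(w),np.arange(h))
    K=np.array([[f['fx'],0,f['cx']],[0,f['fy'],f['cy']],[0,0,1.]])
    n=cv2.undistortPoints(np.stack([u,v],-1).reshape(-1,1,2).astype(np.float64),K,np.array(f['dist_coeffs'],float)).reshape(h,w,2)
    z=f['range_z'][...,None]; c=np.concatenate([n*z,z],-1)
    P=(c-np.array(f['t']))@np.array(f['R']); P[f['range_z']==0]=np.nan
    return P
E
python3 - <<'E'
from h import *
import pickle
d={}
for n in('top','scene'):
    f=bot.grab_frame(n); save(f,n+'0.png'); d[n]=f
    print(n,f['fx'],np.array(f['R']).round(3).tolist(),np.array(f['t']).round())
pickle.dump(d,open('f0.pkl','wb'))
print(bot.get_state())
E
```

```text
pics
top 399.26841182333806 [[0.024, -1.0, 0.012], [-0.98, -0.026, -0.198], [0.198, -0.007, -0.98]] [  -9.  600. 1137.]
scene 476.04012824265493 [[-0.373, 0.928, 0.016], [0.738, 0.308, -0.601], [-0.562, -0.212, -0.799]] [ 226. -404. 1542.]
{'t': 0.1, 'joint_pos': array([-1.42231531e+00,  1.81506658e-01,  1.60787462e+00,  8.34551897e-06,
        1.35381109e+00, -2.06281652e-01]), 'dq': array([-0.00118531,  0.00033476, -0.00204856,  0.00209079, -0.00048712,
       -0.0005068 ]), 'joint_torque': array([ 7.91325383e-04, -4.34818697e+01, -3.42693508e+01,  7.03281909e-02,
        3.40407807e-02, -3.70806379e-05]), 'tool_pos': array([ 199.69359615, -538.70454511,  237.89392942]), 'orientation': array([-3.14002852e+00, -3.35631461e-04,  3.54760605e-01]), 'wrist_force': array([ 0.29113013, -0.40555211,  0.16632911]), 'moment': array([-0.02174147, -0.00659252, -0.03473357]), 'grasp_force': 0.0, 'finger_gap': 87.9890182350637}
```

View pics/top0.png

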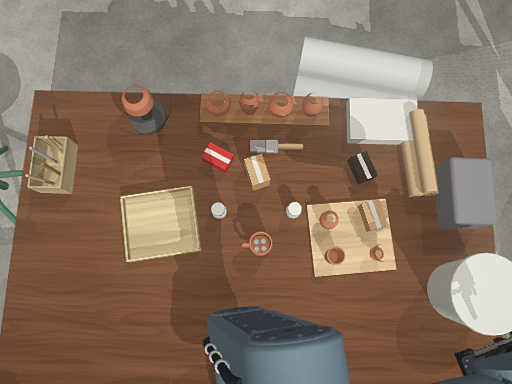

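View pics/scene0.png

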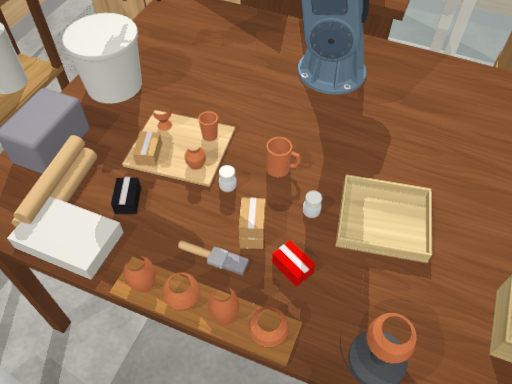

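The top view shows the mug with its balls at (260,243), handle to the left, and the tray at (160,223). The board is at (352,237), with the vase at (329,219), the beaker at (335,256), the egg cup at (377,253) and a carton at (372,215). The jars are at (218,210) and (293,210).

Carton candidates are brown (372,215) on the board, the brown pile (257,172), red (218,156) and black (362,167). The brown one on the board is the one to move, and the brown pile is its target. I'll measure these and confirm in a crop.

Run:
```python
from h import *
import pickle
d=pickle.load(open('f0.pkl','rb')); f=d['top']; P=pts(f)
save_=cv2.resize(f['image'][130:290,200:410],None,fx=3.6,fy=3.6,interpolation=cv2.INTER_CUBIC); cv2.imwrite('pics/crop.png',save_[:,:,::-1])
def box(n,u0,u1,v0,v1,z0,z1,P=P):
    Q=P[v0:v1,u0:u1].reshape(-1,3); Q=Q[(Q[:,2]>z0)&(Q[:,2]<z1)]
    r=cv2.minAreaRect(Q[:,:2].astype(np.float32)); zz=np.median(Q[:,2])
    print(n,len(Q),'z%.0f'%zz,np.round(r[0]),np.round(r[1]),round(r[2],1),'mean',Q[:,:2].mean(0).round(),'min',Q.min(0).round(),'max',Q.max(0).round())
box('pile',238,278,145,198,80,100)
box('red',195,240,135,180,30,60); box('black',340,385,145,190,30,60)
box('carton',352,395,195,238,46,66)
box('board',295,405,190,285,6,18)
box('tray',110,210,175,275,28,42)
box('mug',235,280,225,265,80,100)
box('jar1',205,232,195,225,50,70); box('jar2',280,306,195,225,50,70)
box('vase',315,348,200,235,75,95); box('beaker',318,350,240,272,70,92); box('egg',362,395,238,270,66,86)
print('table z',np.nanmedian(P[280:300,100:200,2]))
Ps=pts(d['scene'])
box('S pile',230,275,185,255,80,100,Ps); box('S carton',125,170,122,170,46,66,Ps); box('S mug',255,310,130,185,80,100,Ps)
box('S board',110,245,105,190,6,18,Ps);box('S tray',330,440,170,265,28,42,Ps)
box('S vase',180,210,140,175,75,95,Ps); box('S beaker',195,222,105,145,70,92,Ps); box('S egg',150,175,105,135,66,86,Ps)
```

```text
pile 529 z88 [672.   3.] [85. 56.] 18.6 mean [671.   2.] min [623. -35.  81.] max [718.  41.  96.]
red 509 z44 [723. 126.] [85. 57.] 62.6 mean [721. 126.] min [680.  77.  30.] max [765. 175.  52.]
black 518 z44 [ 703. -328.] [86. 58.] 22.9 mean [ 701. -328.] min [ 653. -370.   30.] max [ 752. -287.   51.]
carton 542 z56 [ 550. -354.] [85. 59.] 18.5 mean [ 549. -353.] min [ 502. -391.   46.] max [ 597. -315.   63.]
board 4634 z12 [ 491. -288.] [283. 327.] 1.2 mean [ 476. -285.] min [ 348. -452.    6.] max [ 632. -123.   18.]
tray 619 z36 [511. 291.] [202. 219.] 10.3 mean [510. 295.] min [394. 167.  28.] max [627. 413.  42.]
mug 111 z90 [454. -13.] [65. 65.] 50.3 mean [454. -11.] min [422. -44.  81.] max [485.  30.  94.]
jar1 145 z62 [554. 116.] [39. 38.] 69.1 mean [553. 116.] min [535.  96.  53.] max [573. 135.  67.]
jar2 144 z62 [ 561. -112.] [38. 36.] 2.3 mean [ 560. -112.] min [ 541. -130.   50.] max [580. -94.  68.]
  return _methods._mean(a, axis=axis, dtype=dtype,
  ret = ret.dtype.type(ret / rcount)
<stdin>:8: RuntimeWarning: Mean of empty slice.
  ret = um.true_divide(
Traceback (most recent call last):
ValueError: zero-size array to reduction operation minimum which has no identity
```

View pics/crop.png

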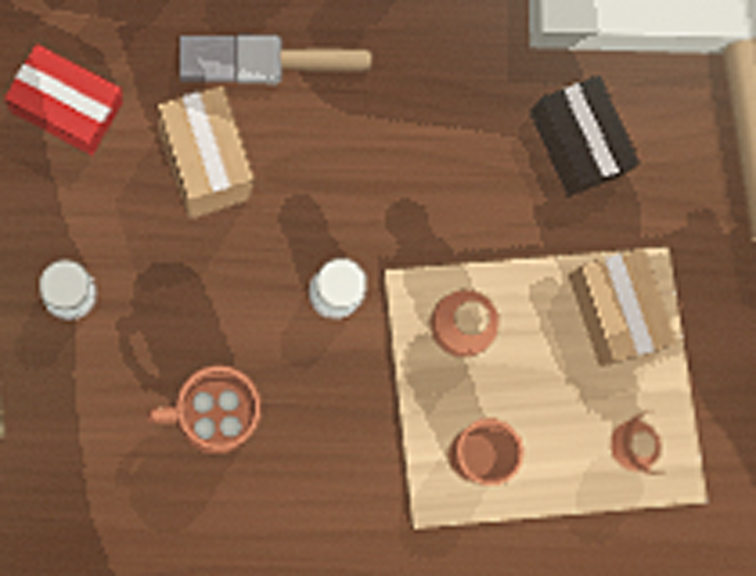

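The crop shows the brown taped carton on the board at crop (620,305), well away from the black one at (583,135). The two-high brown pile is at (205,150), and the mug holds four balls with its handle pointing left (+y). Next I'll refine the measurements.

```bash
cat >> h.py <<'E'
def box(n,P,u0,u1,v0,v1,z0,z1):
    m=np.zeros(P.shape[:2],bool); m[v0:v1,u0:u1]=True
    m&=(P[...,2]>z0)&(P[...,2]<z1)
    c,l,s,_=cv2.connectedComponentsWithStats(m.astype(np.uint8)); m=l==1+np.argmax(s[1:,4]) if c>1 else m
    Q=P[m]
    if len(Q)<5: print(n,'none'); return
    r=cv2.minAreaRect(Q[:,:2].astype(np.float32))
    w,V=np.linalg.eigh(np.cov(Q[:,:2].T)); a=V[:,1]*np.sign(V[0,1])
    c,rad=cv2.minEnclosingCircle(Q[:,:2].astype(np.float32))
    print(n,len(Q),'z%.0f'%np.median(Q[:,2]),np.round(r[0]),np.round(r[1]),'ang%.1f'%r[2],'mean',Q[:,:2].mean(0).round(1),'pca%.1f'%np.degrees(np.arctan2(a[1],a[0])),'circ',np.round(c),round(rad))
E
python3 - <<'E'
from h import *
import pickle
d=pickle.load(open('f0.pkl','rb')); P=pts(d['top']); S=pts(d['scene'])
box('pile',P,238,278,145,198,82,94); box('S',S,230,275,185,255,82,94)
box('carton',P,352,395,195,238,48,64); box('S',S,125,170,122,170,48,64)
box('board',P,300,402,194,282,6,19); box('S',S,110,245,105,190,6,19)
box('tray',P,110,210,175,275,28,42); box('S',S,330,440,170,265,28,42)
box('mug',P,235,280,225,265,82,98); box('S',S,255,310,130,185,82,98)
box('mughandle',P,235,280,225,265,60,98)
box('vase',P,310,350,198,240,30,95); box('S',S,180,210,140,175,30,95)
box('beaker',P,316,352,238,274,70,92); box('S',S,195,222,105,145,70,92)
box('egg',P,360,397,236,272,30,90); box('S',S,150,178,105,135,30,90)
E
```

```text
pile 520 z88 [672.   3.] [85. 56.] ang18.7 mean [670.5   2.3] pca20.0 circ [671.   3.] 49
S 757 z86 [673.   3.] [89. 56.] ang18.6 mean [674.4   3.1] pca18.7 circ [673.   2.] 51
carton 538 z56 [ 550. -354.] [85. 59.] ang18.5 mean [ 549.5 -352.7] pca17.7 circ [ 550. -353.] 49
S 508 z54 [ 551. -352.] [89. 56.] ang19.0 mean [ 553.4 -350.4] pca17.4 circ [ 552. -351.] 48
board 4495 z12 [ 487. -292.] [222. 253.] ang6.1 mean [ 475.3 -286.9] pca74.4 circ [ 484. -292.] 166
S 3652 z10 [ 488. -290.] [224. 251.] ang6.0 mean [ 495.7 -273.6] pca74.3 circ [ 487. -288.] 163
tray 619 z36 [511. 291.] [202. 219.] ang10.3 mean [510.2 295. ] pca-72.7 circ [510. 290.] 146
S 966 z34 [511. 291.] [205. 220.] ang10.6 mean [521.7 299.5] pca16.0 circ [513. 292.] 147
mug 107 z90 [453. -11.] [63. 66.] ang0.1 mean [453.3 -11.3] pca-19.4 circ [454. -11.] 34
S 158 z87 [457. -12.] [67. 63.] ang51.9 mean [456.2 -12.3] pca24.0 circ [455. -12.] 35
mughandle 158 z89 [449.  -7.] [65. 79.] ang38.8 mean [454.3  -5.2] pca-77.3 circ [456.  -1.] 44
vase 207 z59 [ 531. -218.] [54. 50.] ang89.9 mean [ 529.  -213.2] pca40.2 circ [ 532. -217.] 28
S 324 z54 [ 542. -215.] [43. 55.] ang28.3 mean [ 546.9 -210.5] pca-58.8 circ [ 537. -217.] 28
beaker 104 z81 [ 424. -230.] [52. 53.] ang45.5 mean [ 424.7 -232.6] pca-42.5 circ [ 425. -230.] 27
S 145 z77 [ 426. -230.] [53. 51.] ang58.8 mean [ 425.9 -229.6] pca31.5 circ [ 428. -230.] 29
egg 48 z69 [ 435. -355.] [50. 24.] ang6.7 mean [ 431.6 -351.2] pca10.8 circ [ 436. -366.] 25
S 125 z63 [ 446. -358.] [31. 48.] ang42.9 mean [ 451.  -356.7] pca-52.2 circ [ 439. -364.] 25
```

Run:
```python
from h import *
import pickle
print([x for x in dir(bot) if x[0]!='_'], bot.pinch_z)
d=pickle.load(open('f0.pkl','rb'))
P=pts(d['top']);S=pts(d['scene']); c=np.array([454,-11.5])
for X,(u0,u1,v0,v1) in((P,(235,285,225,265)),(S,(255,310,130,190))):
    Q=X[v0:v1,u0:u1].reshape(-1,3);r=Q[:,:2]-c;n=np.hypot(*r.T)
    m=(Q[:,2]>25)&(n>42)&(n<62); q=r[m].mean(0); print(m.sum(),q,np.degrees(np.arctan2(q[1],q[0])))
```

```text
['IKError', 'close_job', 'get_state', 'grab_frame', 'pinch_z'] 18.700000000000003
23 [-5.76223746 47.6715746 ] 96.89211445928552
60 [-0.78989604 49.4772509 ] 90.9146398376844
```

Request:
send_rows:
  rows: "0 0 0 0 0 -1 0.85; 0 0 0 0 0 0 0.85"

```text
t: 0.35
tool_pos: [200.2, -541.5, 303.7]
orientation: [3.133, 0.002, 0.355]
wrist_force: [-0.1, -0.4, -0.4]
finger_gap: 74.9
grasp_force: 0.0
```

```bash
cat > plan.py <<'E'
from h import *
from scipy.spatial.transform import Rotation as Ro
import json,sys
def plan(wps,start=None,vmax=.8,log=True):
    """wps: (x,y,z,roll,pitch,yaw deg,opening[,speed]); prints rows in tool axes"""
    s=bot.get_state()
    if log: open('log.jsonl','a').write(json.dumps([list(s['joint_pos']),list(s['tool_pos']),list(s['orientation'])])+'\n')
    p=np.array(s['tool_pos']); R=Ro.from_euler('xyz',s['orientation'])
    rows=[]
    for w in wps:
        tp=np.array(w[:3],float); tR=Ro.from_euler('xyz',w[3:6],degrees=True); sp=w[7] if len(w)>7 else vmax
        rv=(R.inv()*tR).as_rotvec(); d=np.abs(R.inv().apply(tp-p)).max()/60
        n=max(1,int(np.ceil(max(d/sp,np.degrees(np.abs(rv).max())/4/.98))))
        p0=p.copy()
        for i in range(n):
            goal=p0+(tp-p0)*(i+1)/n
            sh=np.round(R.inv().apply(goal-p)/60,2); t=np.round(np.degrees((R.inv()*tR).as_rotvec())/(n-i)/4,2)
            rows.append(' '.join('%g'%x for x in[*t,*sh,w[6]]))
            p=p+R.apply(sh*60); R=R*Ro.from_rotvec(np.radians(t*4))
    for i in range(0,len(rows),12): print('; '.join(rows[i:i+12]))
E
python3 -c "
from plan import *
plan([(430,-420,200,180,0,18.3,.85),(550.5,-353,120,180,0,18.3,.85),(550.5,-353,45,180,0,18.3,.85,.4),(550.5,-353,28,180,0,18.3,.85,.15)])"
```

```text
0.02 0 0.08 0.72 -0.1 0.29 0.85; 0.02 0 0.09 0.71 -0.1 0.28 0.85; 0.02 0.01 0.08 0.72 -0.1 0.29 0.85; 0.02 0 0.09 0.71 -0.11 0.28 0.85; 0.02 0.01 0.08 0.72 -0.11 0.29 0.85; 0.02 0 0.09 0.71 -0.12 0.29 0.85; -0 0 -0 0.75 -0.14 0.44 0.85; -0 0 -0 0.75 -0.15 0.45 0.85; -0 0 -0 0.76 -0.14 0.44 0.85; -0 0 -0 -0 0 0.31 0.85; -0 0 -0 -0 0 0.32 0.85; -0 0 -0 -0 0 0.31 0.85
-0 0 -0 -0 0 0.31 0.85; -0 0 -0 -0 0 0.14 0.85; -0 0 -0 -0 0 0.15 0.85
```

Request:
send_rows:
  rows: "0.02 0 0.08 0.72 -0.1 0.29 0.85; 0.02 0 0.09 0.71 -0.1 0.28 0.85; 0.02 0.01 0.08 0.72 -0.1 0.29 0.85; 0.02 0 0.09 0.71 -0.11 0.28 0.85; 0.02 0.01 0.08 0.72 -0.11 0.29 0.85; 0.02 0 0.09 0.71 -0.12 0.29 0.85; 0 0 0 0.75 -0.14 0.44 0.85; 0 0 0 0.75 -0.15 0.45 0.85; 0 0 0 0.76 -0.14 0.44 0.85; 0 0 0 0 0 0 0.85;0 0 0 0 0 0 0.85"

```text
t: 1.72
tool_pos: [549.5, -348.9, 115.7]
orientation: [-3.132, -0.0, 0.32]
wrist_force: [-0.4, 0.2, 0.7]
finger_gap: 75.2
grasp_force: 0.0
```

```bash
python3 -c "
from plan import *
f=bot.grab_frame('wrist'); save(f,'w1.png'); P=pts(f)
Q=P.copy(); box('carton',P,0,512,0,384,48,64)
plan([(550.5,-353,45,180,0,18.3,.85,.4),(550.5,-353,28,180,0,18.3,.85,.15)])"
```

```text
carton 8873 z56 [ 549. -355.] [85. 56.] ang17.4 mean [ 551.8 -354.2] pca17.7 circ [ 549. -355.] 50
-0.04 -0 -0 -0 0.02 0.4 0.85; -0.04 -0.01 -0 -0 0.02 0.4 0.85; -0.04 -0 -0.01 -0 0.02 0.39 0.85; 0 -0 0 -0 0 0.14 0.85; 0 -0 0 -0 0 0.15 0.85
```

Request:
send_rows:
  rows: "-0.04 0 0 0 0.03 0.4 0.85; -0.04 0 0 0 0.03 0.4 0.85; -0.04 0 0 0 0.03 0.39 0.85; 0 0 0 0 0 0.14 0.85; 0 0 0 0 0 0.15 0.85; 0 0 0 0 0 0 0.85; 0 0 0 0 0 0 0.5; 0 0 0 0 0 0 0.5; 0 0 0 0 0 0 0.5; 0 0 0 0 0 0 0.5"
  force: 25

```text
t: 3.02
tool_pos: [552.2, -354.1, 28.3]
orientation: [3.141, -0.002, 0.319]
wrist_force: [-0.8, -0.4, 4.7]
finger_gap: 56.2
grasp_force: 24.9
```

```bash
python3 -c "
from plan import *
x,y,z=bot.get_state()['tool_pos'];print(bot.get_state())
plan([(x,y,z+60,180,0,18.3,.5),(x+20,y+60,150,180,0,18.5,.5),(671.5,3,150,180,0,18.7,.5)])"
```

```text
{'t': 3.025, 'joint_pos': array([-7.51208365e-01,  5.96088419e-01,  1.51068727e+00,  1.28408448e-03,
        1.03303553e+00,  4.99592708e-01]), 'dq': array([-0.00163653, -0.00044488, -0.00132923,  0.00189784,  0.00045605,
       -0.00119038]), 'joint_torque': array([-9.95513331e-02, -5.42147434e+01, -2.69358230e+01,  7.70415296e-02,
       -1.92912072e-01, -1.07573913e-02]), 'tool_pos': array([ 552.2277923 , -354.05232673,   28.29700564]), 'orientation': array([ 3.14055817e+00, -1.82233342e-03,  3.19339452e-01]), 'wrist_force': array([-0.75280676, -0.3740815 ,  4.71934534]), 'moment': array([ 0.05642989,  0.07296832, -0.01681153]), 'grasp_force': 24.949983987025917, 'finger_gap': 56.2306242702088}
0.01 -0.01 -0 0 0 -0.5 0.5; 0 -0.02 -0 0 0 -0.5 0.5; 0 0 -0.03 0.32 -0.42 -0.51 0.5; 0 0 -0.02 0.31 -0.42 -0.52 0.5; 0 0 -0.01 0.52 -0.7 -0 0.5; 0 0 -0.01 0.53 -0.69 -0 0.5; 0 0 -0.01 0.52 -0.7 -0 0.5; 0 0 -0.01 0.53 -0.69 -0 0.5; 0 0 -0.01 0.52 -0.69 -0 0.5; 0 0 -0 0.53 -0.7 -0 0.5
```

Request:
send_rows:
  rows: "0 0 0 0 0 -0.5 0.5; 0 0 0 0 0 -0.5 0.5; 0 0 -0.03 0.32 -0.42 -0.51 0.5; 0 0 -0.02 0.31 -0.42 -0.52 0.5; 0 0 -0.01 0.52 -0.7 0 0.5; 0 0 -0.01 0.53 -0.69 0 0.5; 0 0 -0.01 0.52 -0.7 0 0.5; 0 0 -0.01 0.53 -0.69 0 0.5; 0 0 -0.01 0.52 -0.69 0 0.5; 0 0 0 0.53 -0.7 0 0.5; 0 0 0 0 0 0 0.5; 0 0 0 0 0 0 0.5"

```text
t: 4.53
tool_pos: [670.4, 3.3, 148.8]
orientation: [-3.141, 0.0, 0.327]
wrist_force: [0.1, 0.5, -1.4]
finger_gap: 55.3
grasp_force: 24.9
```

```bash
python3 -c "
from plan import *
for n,b,c in(('top',(230,285,135,198),0),('scene',(220,285,150,255),0)):
    f=bot.grab_frame(n); save(f,n+'1.png'); P=pts(f)
    box(n+' held',P,*b,158,185); box(n+' pile',P,*b,80,96)
plan([(673,3.5,115,180,0,18.7,.5,.3),(673,3.5,105.5,180,0,18.7,.5,.06)])
print(bot.get_state()['tool_pos'],bot.get_state()['wrist_force'])"
```

```text
top held 112 z177 [655.  -7.] [54. 26.] ang78.1 mean [650.4 -11.5] pca89.3 circ [646.  -5.] 27
top pile none
scene held 739 z175 [685.   9.] [55. 88.] ang18.9 mean [688.    9.6] pca-71.6 circ [680.   7.] 44
scene pile 341 z86 [697.  10.] [36. 56.] ang18.4 mean [698.   10.8] pca-70.1 circ [697.  10.] 32
-0 -0 -0.01 0.02 -0 0.28 0.5; -0 -0 -0.01 0.03 -0.01 0.29 0.5; -0 -0 -0 -0 0 0.05 0.5; -0 -0 -0 -0 0 0.06 0.5; -0 -0 -0 -0 0 0.05 0.5
[670.51281916   2.03296565 149.17866007] [ 0.16759413 -0.00463279 -1.66543644]
```

Request:
send_rows:
  rows: "0 0 -0.01 0.02 0 0.28 0.5; 0 0 -0.01 0.02 0 0.29 0.5; 0 0 0 0 0 0.05 0.5; 0 0 0 0 0 0.06 0.5; 0 0 0 0 0 0.04 0.5; 0 0 0 0 0 0 0.5; 0 0 0 0 0 0 0.5"

```text
t: 5.5
tool_pos: [673.6, 4.1, 106.9]
orientation: [3.141, -0.002, 0.328]
wrist_force: [0.6, -0.6, -2.0]
finger_gap: 55.9
grasp_force: 24.9
```

Request:
send_rows:
  rows: "0 0 0 0 0.01 0.02 0.5; 0 0 0 0 0 0.01 0.5; 0 0 0 0 0 0 0.5; 0 0 0 0 0 0 0.5"

```text
t: 6.0
tool_pos: [673.5, 3.5, 104.6]
orientation: [-3.142, -0.001, 0.328]
wrist_force: [-0.0, 0.8, -1.9]
finger_gap: 55.8
grasp_force: 24.9
```

Request:
send_rows:
  rows: "0 0 0 0 0 0.01 0.5; 0 0 0 0 0 0.01 0.5; 0 0 0 0 0 0 0.5; 0 0 0 0 0 0 0.5"

```text
t: 6.5
tool_pos: [673.7, 3.5, 104.3]
orientation: [3.141, -0.002, 0.328]
wrist_force: [-3.6, -0.3, 5.8]
finger_gap: 55.8
grasp_force: 25.0
```

Request:
send_rows:
  rows: "0 0 0 0 0 0 0.8; 0 0 0 0 0 0 0.8; 0 0 0 0 0 0 0.8; 0 0 0 0 0 -0.2 0.8; 0 0 0 0 0 -0.8 0.8; 0 0 0 0 0 -0.8 0.8; 0 0 0 -0.9 0 -0.3 0.95; 0 0 0 -0.9 0 0 0.95; 0 0 0 -0.9 0 0 0.95; 0 0 0 0 0 0 0.95"

```text
t: 7.75
tool_pos: [517.2, -49.0, 229.6]
orientation: [-3.141, -0.001, 0.326]
wrist_force: [0.9, -0.2, -0.2]
finger_gap: 84.0
grasp_force: 0.0
```

```bash
python3 -c "
from plan import *
for n,b in(('top',(230,285,135,198)),('scene',(220,285,150,255))):
    f=bot.grab_frame(n); save(f,n+'2.png'); P=pts(f)
    box(n+' top',P,*b,124,140); box(n+' mid',P,*b,80,96)
plan([])
for l in open('log.jsonl'):
    q,p,o=json.loads(l); print(np.round(q,3),np.round(p,1),np.round(o,3))
"
```

```text
top top 287 z133 [676.   6.] [75. 56.] ang18.3 mean [684.7  16.7] pca-16.4 circ [676.   6.] 47
top mid none
scene top 802 z131 [673.   5.] [88. 56.] ang17.9 mean [675.1   5.6] pca18.3 circ [672.   7.] 50
scene mid 91 z89 [712.  16.] [ 6. 57.] ang14.4 mean [712.3  15.6] pca-72.6 circ [710.  15.] 29
[-1.422  0.133  1.53   0.     1.47  -0.206] [ 200.2 -541.5  303.7] [3.133e+00 2.000e-03 3.550e-01]
[-0.751  0.473  1.49   0.005  1.186  0.499] [ 549.5 -349.7  116.6] [-3.134e+00 -1.000e-03  3.190e-01]
[-7.510e-01  5.960e-01  1.511e+00  1.000e-03  1.033e+00  5.000e-01] [ 552.2 -354.1   28.3] [ 3.141e+00 -2.000e-03  3.190e-01]
[-0.174  0.471  1.421  0.     1.25   1.072] [670.5   2.  149.2] [-3.141 -0.     0.325]
[-3.220e-01  6.900e-02  1.748e+00  1.000e-03  1.320e+00  9.220e-01] [520.7 -49.  230.6] [ 3.14  -0.004  0.327]
```

```bash
cat >> plan.py <<'E'
def tilt(a,psi=90):
    R=Ro.from_euler('z',psi-90,degrees=True)*Ro.from_euler('x',a,degrees=True)*Ro.from_euler('z',90,degrees=True)*Ro.from_euler('x',180,degrees=True)
    return list(R.as_euler('xyz',degrees=True))
E
python3 -c "
from plan import *
plan([(454,-97,220,*tilt(45),1)],log=False)"
```

```text
0.39 0.54 -0.93 -0.07 0.02 0.01 1; 0.39 0.54 -0.93 -0.08 0.02 0.01 1; 0.39 0.54 -0.94 -0.07 0.01 -0 1; 0.39 0.54 -0.93 -0.08 0.01 -0 1; 0.39 0.54 -0.94 -0.08 0 -0 1; 0.39 0.54 -0.93 -0.07 0 -0.01 1; 0.39 0.54 -0.93 -0.08 -0.01 -0.01 1; 0.39 0.54 -0.94 -0.07 -0.01 -0.01 1; 0.39 0.54 -0.93 -0.08 -0.02 -0.01 1; 0.39 0.54 -0.94 -0.07 -0.02 -0.02 1; 0.39 0.54 -0.93 -0.07 -0.03 -0.02 1; 0.39 0.54 -0.94 -0.06 -0.03 -0.02 1
0.39 0.54 -0.93 -0.07 -0.04 -0.02 1; 0.39 0.54 -0.94 -0.06 -0.04 -0.02 1; 0.39 0.54 -0.93 -0.05 -0.05 -0.03 1; 0.4 0.54 -0.93 -0.06 -0.05 -0.02 1; 0.39 0.53 -0.94 -0.05 -0.05 -0.02 1; 0.4 0.54 -0.93 -0.04 -0.06 -0.03 1
```

Request:
send_rows:
  rows: "0.39 0.54 -0.93 -0.07 0.02 0.01 1; 0.39 0.54 -0.93 -0.08 0.02 0.01 1; 0.39 0.54 -0.94 -0.07 0.01 0 1; 0.39 0.54 -0.93 -0.08 0.01 0 1; 0.39 0.54 -0.94 -0.08 0 0 1; 0.39 0.54 -0.93 -0.07 0 -0.01 1; 0.39 0.54 -0.93 -0.08 -0.01 -0.01 1; 0.39 0.54 -0.94 -0.07 -0.01 -0.01 1; 0.39 0.54 -0.93 -0.08 -0.02 -0.01 1; 0.39 0.54 -0.94 -0.07 -0.02 -0.02 1; 0.39 0.54 -0.93 -0.07 -0.03 -0.02 1; 0.39 0.54 -0.94 -0.06 -0.03 -0.02 1"

```text
t: 9.35
tool_pos: [477.0, -81.3, 223.0]
orientation: [-3.012, -0.531, 1.099]
wrist_force: [0.6, -0.5, -0.3]
finger_gap: 88.0
grasp_force: 0.0
```

Request:
send_rows:
  rows: "0.39 0.54 -0.93 -0.07 -0.04 -0.02 1; 0.39 0.54 -0.94 -0.06 -0.04 -0.02 1; 0.39 0.54 -0.93 -0.05 -0.05 -0.03 1; 0.4 0.54 -0.93 -0.06 -0.05 -0.02 1; 0.39 0.53 -0.94 -0.05 -0.05 -0.02 1; 0.4 0.54 -0.93 -0.04 -0.06 -0.03 1;0 0 0 0 0 0 1; 0 0 0 0 0 0 1"

```text
t: 10.35
tool_pos: [454.0, -97.0, 218.8]
orientation: [-3.137, -0.785, 1.568]
wrist_force: [-1.1, -0.3, 0.6]
finger_gap: 87.9
grasp_force: 0.0
```

```bash
python3 -c "
from plan import *
print(bot.get_state()); print(tilt(45))
plan([(454,-97,154,*tilt(45),1)])"
```

```text
{'t': 10.35, 'joint_pos': array([-0.8231616 ,  0.26206778,  1.75127934,  0.50725736,  1.73876603,
       -0.89626345]), 'dq': array([-0.00040679, -0.01551399,  0.01150301,  0.00021365,  0.00395179,
       -0.00545299]), 'joint_torque': array([-1.95316197e-01, -4.06815255e+01, -2.80623668e+01,  1.94248259e+00,
        2.50930332e+00,  3.40314109e-03]), 'tool_pos': array([454.03156192, -97.01633861, 218.7799816 ]), 'orientation': array([-3.13690473, -0.78530889,  1.56760075]), 'wrist_force': array([-1.13823906, -0.31838673,  0.56707747]), 'moment': array([-0.3002841 , -0.06624827, -0.03845137]), 'grasp_force': 0.0, 'finger_gap': 87.920023867595}
[np.float64(180.0), np.float64(-44.99999999999999), np.float64(90.0)]
-0.03 0 -0.03 -0.76 0 0.76 1
```

```bash
cat > fk.py <<'E'
from plan import *
from scipy.optimize import least_squares
E=lambda a,t:Ro.from_euler(a,t)
def fk(q,p,s=1):
    a1,h,L2,e,L3,d,o1,o2=p
    A=E('z',q[0]); B=A*E('y',q[1]); C=A*E('y',q[1]+q[2]); D=C*E('z',s*q[3]); F=D*E('y',q[4])
    x=A.apply([a1,o1,h])+B.apply([0,0,L2])+C.apply([e,0,L3])+D.apply([0,o2,0])+F.apply([0,0,d])
    return x,F*E('z',q[5])
S=[json.loads(l) for l in open('log.jsonl')][1:]
def fit(s,m):
    m=np.array(m)
    r=lambda p:np.concatenate([(fk(q,p*m,s)[0]-np.array(x)) for q,x,o in S]+[[1e-3*(p[0]),.01*p[3]]])
    return least_squares(r,[0,300,400,0,400,250,50,50])
R6=lambda q,s:fk(q,np.ones(8),s)[1]
if __name__=='__main__':
  for s in(1,-1):
    Q=[(R6(q,s).inv()*Ro.from_euler('xyz',o)).as_rotvec().round(2) for q,x,o in S]; print(s,Q[0],Q[-2],Q[-1])
    for m in([1]*8,[1,1,1,1,1,1,1,0],[1,1,1,1,1,1,0,1]):
        f=fit(s,m); print(s,m,f.cost.round(1),f.x.round())
E
python3 fk.py
```

```text
1 [0.   0.   1.57] [0.   0.   1.57] [ 0.   -0.    1.57]
1 [1, 1, 1, 1, 1, 1, 1, 1] 0.4 [ -0. 313. 438.  85. 514. 312. 118.   0.]
1 [1, 1, 1, 1, 1, 1, 1, 0] 0.4 [ -0. 313. 438.  85. 514. 312. 118.  50.]
1 [1, 1, 1, 1, 1, 1, 0, 1] 1256.2 [-65. 335. 423.  63. 578. 328.  50. 115.]
-1 [-0.    0.01  1.57] [0.   0.   1.57] [-1.07 -0.12  1.26]
-1 [1, 1, 1, 1, 1, 1, 1, 1] 14066.2 [  58.  318.  850.  847.  557.  -35.  251. -109.]
-1 [1, 1, 1, 1, 1, 1, 1, 0] 15145.7 [118. 298. 857. 855. 497. -45. 144.  50.]
-1 [1, 1, 1, 1, 1, 1, 0, 1] 19752.9 [196. 271. 881. 894. 422. -70. 223. 136.]
```

Request:
send_rows:
  rows: "-0.02 0 -0.02 -0.76 0 0.76 1; 0 0 0 0 0 0 1; 0 0 0 0 0 0 1"

```text
t: 10.72
tool_pos: [453.7, -96.9, 157.8]
orientation: [-3.141, -0.786, 1.571]
wrist_force: [-0.1, -0.3, 0.7]
finger_gap: 88.3
grasp_force: 0.0
```

```bash
python3 -c "
from plan import *
f=bot.grab_frame('wrist'); save(f,'w3.png'); P=pts(f); box('mug',P,0,512,0,384,84,97)
plan([(454,-40,96.5,*tilt(45),1,.4),(454,1.7,54.8,*tilt(45),1,.3)])"; python3 fk.py
```

```text
mug 1341 z89 [452. -16.] [66. 65.] ang62.7 mean [452.  -16.9] pca-88.9 circ [452. -15.] 33
0 0 0 -0.01 -0 0.35 1; 0 0 0 -0.02 -0 0.35 1; 0 0 0.01 -0.01 -0 0.35 1; 0 0.01 0 -0.01 -0 0.35 1; 0 -0 0 -0 -0 0.25 1; 0 -0 0 -0 -0 0.24 1; 0 -0 0 -0 -0 0.25 1; 0 -0 0 -0 -0 0.25 1
1 [0.   0.   1.57] [ 0.   -0.    1.57] [-0.   -0.    1.57]
1 [1, 1, 1, 1, 1, 1, 1, 1] 0.4 [ -0. 313. 438.  85. 515. 312. 118.   0.]
1 [1, 1, 1, 1, 1, 1, 1, 0] 0.4 [ -0. 313. 438.  85. 514. 312. 118.  50.]
1 [1, 1, 1, 1, 1, 1, 0, 1] 1581.1 [-126.  360.  415.   50.  641.  337.   50.  114.]
-1 [-0.    0.01  1.57] [-1.07 -0.12  1.26] [-1.08 -0.19  1.36]
-1 [1, 1, 1, 1, 1, 1, 1, 1] 17256.3 [  51.  388.  966. 1087.  606. -102.  251. -103.]
-1 [1, 1, 1, 1, 1, 1, 1, 0] 18489.8 [ 162.  345.  976. 1098.  491. -116.  149.   50.]
-1 [1, 1, 1, 1, 1, 1, 0, 1] 24408.7 [ 319.  289. 1015. 1162.  336. -156.   50.  139.]
```

View pics/w3.png

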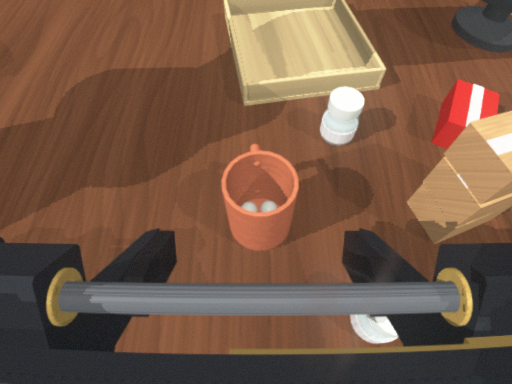

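```bash
cat >> fk.py <<'E'
PP=np.array([0,313,438,85,514.5,312,118,0]); PP=fit(1,[1]*8).x
LO=np.array([-2.99,-.89,.3,-1.14,0,-3.12]);HI=np.array([2.99,2.07,2.58,4.28,2.63,3.12])
def ik(x,eul,q0):
    T=Ro.from_euler('xyz',eul,degrees=True)
    def r(q):
        p,R=fk(q,PP); return np.concatenate([(p-x)/100,((R*E('z',np.pi/2)).inv()*T).as_rotvec()])
    f=least_squares(r,np.clip(q0,LO+.001,HI-.001),bounds=(LO,HI)); return f.x,np.abs(f.fun).max()
def G2T(G,a,psi=90):
    e=tilt(a,psi); return np.array(G)+18.7*Ro.from_euler('xyz',e,degrees=True).apply([0,0,1]),e
E
python3 -c "
from fk import *
q=bot.get_state()['joint_pos']
def go(n,G,a,psi=90):
    global q
    x,e=G2T(G,a,psi); q,r=ik(x,e,q); print(n,a,psi,x.round(1),q.round(2),'err%.3f'%r)
go('grasp',(454,-12.5,68),45); q1=q
go('lift',(454,-12.5,200),45)
go('mid',(480,120,200),45)
for a in(45,20,0,-20,-40,-60,-70): go('tip',(505,255,150),a)
go('tip',(505,255,115),-65); go('tip',(505,255,115),-70)
for psi in (80,70,60):go('tip',(505,255,115),-70,psi)
q=q1;go('b',(454,-12.5,200),45);go('b',(500,-180,200),45); go('b',(548,-350,200),45);go('b',(548,-350,80),45)
"
```

```text
grasp 45 90 [454.    0.7  54.8] [-0.69  0.46  1.91  0.59  1.37 -0.99] err0.000
lift 45 90 [454.    0.7 186.8] [-0.69  0.21  1.9   0.58  1.6  -0.84] err0.000
mid 45 90 [480.  133.2 186.8] [-0.42  0.17  1.94  0.71  1.46 -0.66] err0.000
tip 45 90 [505.  268.2 136.8] [-0.14  0.3   1.91  0.84  1.22 -0.56] err0.000
tip 20 90 [505.  261.4 132.4] [ 0.07  0.23  1.83  0.39  1.09 -0.11] err0.000
tip 0 90 [505.  255.  131.3] [0.26 0.28 1.72 0.   1.14 0.26] err0.000
tip -20 90 [505.  248.6 132.4] [ 0.42  0.41  1.59 -0.33  1.31  0.53] err0.000
tip -40 90 [505.  243.  135.7] [ 0.54  0.58  1.46 -0.58  1.53  0.7 ] err0.000
tip -60 90 [505.  238.8 140.6] [ 0.62  0.77  1.33 -0.8   1.76  0.77] err0.000
tip -70 90 [505.  237.4 143.6] [ 0.65  0.87  1.27 -0.9   1.87  0.79] err0.000
tip -65 90 [505.  238.1 107.1] [ 0.64  0.87  1.29 -0.84  1.79  0.82] err0.000
tip -70 90 [505.  237.4 108.6] [ 0.65  0.92  1.26 -0.89  1.85  0.82] err0.000
tip -70 80 [501.9 237.7 108.6] [ 0.61  0.97  1.15 -0.81  1.96  0.86] err0.000
tip -70 70 [499.  238.5 108.6] [ 0.56  1.02  1.06 -0.72  2.07  0.91] err0.000
tip -70 60 [496.2 239.8 108.6] [ 0.51  1.06  0.98 -0.62  2.17  0.99] err0.000
b 45 90 [454.    0.7 186.8] [-0.69  0.21  1.9   0.58  1.6  -0.84] err0.000
b 45 90 [ 500.  -166.8  186.8] [-0.85  0.46  1.56  0.5   1.74 -0.92] err0.000
b 45 90 [ 548.  -336.8  186.8] [-0.94  0.76  1.09  0.46  1.93 -0.92] err0.000
b 45 90 [ 548.  -336.8   66.8] [-0.94  0.9   1.11  0.44  1.79 -1.  ] err0.000
```

Request:
send_rows:
  rows: "0 0 0 -0.01 0 0.35 1; 0 0 0 -0.02 0 0.35 1; 0 0 0.01 -0.01 0 0.35 1; 0 0.01 0 -0.01 0 0.35 1; 0 0 0 0 0 0 1; 0 0 0 0 0 0 1"

```text
t: 11.52
tool_pos: [454.0, -40.5, 96.3]
orientation: [3.141, -0.785, 1.572]
wrist_force: [-0.6, 0.7, -0.7]
finger_gap: 88.0
grasp_force: 0.0
```

Request:
send_rows:
  rows: "0 0 0 0 0 0.25 1; 0 0 0 0 0 0.25 1; 0 0 0 0 0 0.24 1; 0 0 0 0 0 0.23 1; 0 0 0 0 0 0 1; 0 0 0 0 0 0 0.6; 0 0 0 0 0 0 0.6; 0 0 0 0 0 0 0.6; 0 0 0 0 0 0 0.6; 0 0 0 0 0 0 0.6"
  force: 25

```text
t: 12.78
tool_pos: [453.4, 1.4, 54.0]
orientation: [-3.141, -0.787, 1.57]
wrist_force: [2.3, -0.7, 2.4]
finger_gap: 64.5
grasp_force: 24.8
```

Request:
send_rows:
  rows: "0 0 0 -0.12 0 -0.12 0.6; 0 0 0 -0.35 0 -0.35 0.6; 0 0 0 -0.47 0 -0.47 0.6; 0 0 0 -0.47 0 -0.47 0.6; 0 0 0 -0.2 0 -0.2 0.6; 0 0 0 0 0 0 0.6; 0 0 0 0 0 0 0.6"

```text
t: 13.65
tool_pos: [453.2, -135.7, 54.7]
orientation: [-3.14, -0.787, 1.569]
wrist_force: [-0.5, -0.2, 12.9]
finger_gap: 64.0
grasp_force: 29.1
```

```bash
python3 -c "
from fk import *
s=bot.get_state(); print(s['tool_pos'],s['wrist_force'],s['finger_gap'])
f=bot.grab_frame('scene'); save(f,'s3.png'); cv2.imwrite('pics/s3c.png',cv2.resize(f['image'][90:240,200:400],None,fx=3,fy=3)[:,:,::-1])
x,e=G2T((505,255,150),45); x2,e2=G2T((505,255,115),-70)
plan([(480,140,185,*e,.6,.45),(*x,*e,.6,.45)])
print(x,x2)"
```

```text
[ 453.15010695 -135.70288702   54.70979761] [-0.5481226  -0.16795335 12.90938314] 64.0492788318855
-0 -0 -0 0.43 0.04 0.16 0.6; -0 -0 -0 0.44 0.04 0.15 0.6; -0 -0 -0 0.43 0.04 0.16 0.6; -0 -0 -0 0.44 0.04 0.16 0.6; -0 -0 -0 0.43 0.04 0.15 0.6; -0 -0 -0 0.44 0.04 0.16 0.6; -0 -0.01 -0 0.43 0.04 0.16 0.6; -0 -0 -0 0.44 0.04 0.15 0.6; -0 -0.01 -0 0.43 0.04 0.16 0.6; -0.01 -0 -0.01 0.44 0.04 0.15 0.6; -0 -0.01 -0 0.43 0.04 0.16 0.6; -0 0 -0 0.19 0.08 0.42 0.6
-0 0 -0 0.19 0.09 0.41 0.6; -0 0 -0 0.19 0.08 0.42 0.6; -0 0 -0 0.19 0.09 0.41 0.6; -0 0 -0 0.19 0.08 0.42 0.6
[505.         268.22289681 136.77710319] [505.         237.42774799 108.60422332]
```

View pics/s3c.png

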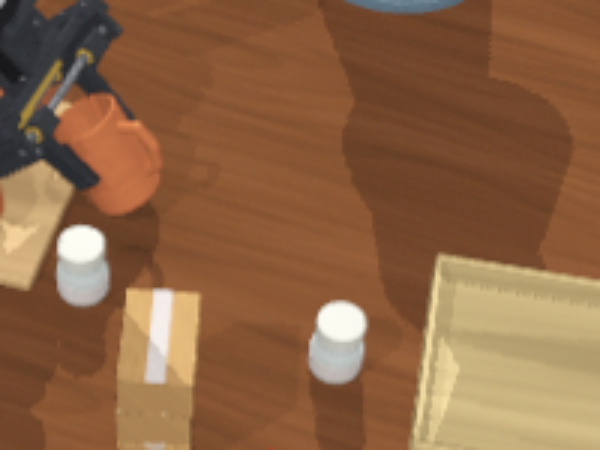

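I got the sign of tool x wrong. The mug slid along the table towards -y instead of lifting, and it's still gripped. I'll lift it properly now, then check the mug and the bystanders.

Request:
send_rows:
  rows: "0 0 0 0.2 0 -0.02 0.6; 0 0 0 0.4 0 -0.2 0.6; 0 0 0 0.5 0 -0.4 0.6; 0 0 0 0.5 0 -0.4 0.6; 0 0 0 0.5 0 -0.2 0.6; 0 0 0 0 0 0 0.6; 0 0 0 0 0 0 0.6"

```text
t: 14.58
tool_pos: [452.5, -97.5, 193.1]
orientation: [-3.137, -0.787, 1.568]
wrist_force: [-0.4, 0.6, -3.5]
finger_gap: 63.7
grasp_force: 25.0
```

```bash
python3 -c "
from fk import *
s=bot.get_state(); print(s['tool_pos'],s['orientation'],s['wrist_force'],s['finger_gap'])
f=bot.grab_frame('scene'); S=pts(f); save(f,'s4.png'); cv2.imwrite('pics/s4c.png',cv2.resize(f['image'][60:240,110:320],None,fx=3,fy=3)[:,:,::-1])
box('vase S',S,180,210,140,175,30,95);box('beaker S',S,195,222,105,145,70,92);box('egg S',S,150,178,105,135,30,90)
f=bot.grab_frame('top');P=pts(f); save(f,'t4.png')
box('vase',P,310,350,198,240,30,95);box('beaker',P,316,352,238,274,70,92)
box('jar2',P,280,306,195,225,50,70)
"
```

```text
[452.49780559 -97.51184248 193.12458547] [-3.13714209 -0.78721145  1.56806744] [-0.43884829  0.58223669 -3.51943698] 63.65577814671793
vase S 328 z54 [ 540. -214.] [46. 55.] ang34.0 mean [ 545.9 -210. ] pca-56.1 circ [ 536. -216.] 28
beaker S 127 z77 [ 427. -229.] [53. 52.] ang11.5 mean [ 428.8 -228.2] pca48.7 circ [ 427. -231.] 29
egg S 126 z64 [ 446. -357.] [28. 49.] ang47.1 mean [ 451.  -356.9] pca-53.0 circ [ 439. -364.] 25
vase 46 z59 [ 529. -236.] [17. 42.] ang82.6 mean [ 527.3 -235.4] pca-9.5 circ [ 530. -232.] 21
beaker 28 z82 [ 406. -241.] [11. 34.] ang32.9 mean [ 406.2 -241.7] pca-57.7 circ [ 410. -239.] 17
jar2 143 z62 [ 561. -112.] [38. 37.] ang4.1 mean [ 560.5 -112.1] pca-30.7 circ [ 561. -113.] 20
```

View pics/s4c.png

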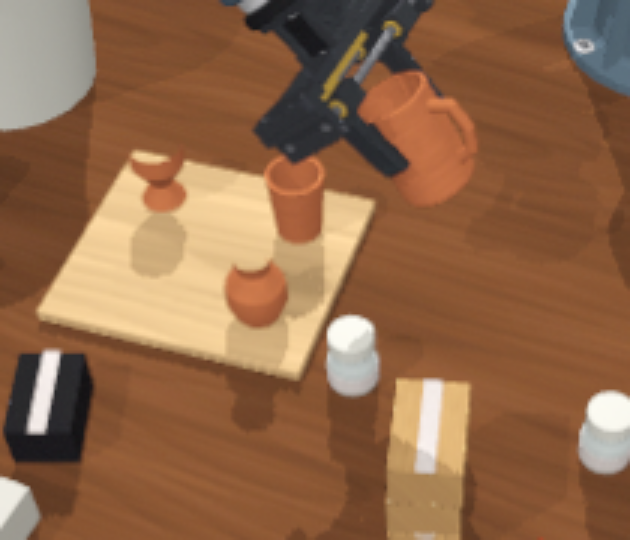

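Nothing else moved. The mug at crop (415,140) seems to have pivoted in the pads, with its top leaning towards -y, so I'll measure that lean.

```bash
cat > cyl.py <<'E'
from fk import *
def cyl(show=True,ths=None,cams=('scene','top')):
    s=bot.get_state(); R=Ro.from_euler('xyz',s['orientation']); G=s['tool_pos']-R.apply([0,0,18.7]); Q=[]
    for n in cams:
        f=bot.grab_frame(n); P=pts(f); h=cv2.cvtColor(f['image'],cv2.COLOR_RGB2HSV)
        m=((h[...,0]<12)|(h[...,0]>176))&(h[...,1]>110)&(np.linalg.norm(P-G,axis=2)<100)
        m=cv2.erode(m.astype(np.uint8),np.ones((3,3)))>0
        Q.append(P[m])
    k=[len(q) for q in Q]; Q=np.concatenate(Q)
    # axis in the plane normal to tool y; keep points off the handle by robust loss
    def res(v):
        a=np.array([v[3],np.sin(v[2]),np.cos(v[2])]);a/=np.linalg.norm(a)
        d=Q-G-np.array([v[0],v[1]*np.cos(v[2]),-v[1]*np.sin(v[2])]); r=np.linalg.norm(d-np.outer(d@a,a),axis=1)
        return np.minimum(abs(r-33),abs(r-29)*1.0)
    b=min((least_squares(res,[0,0,t,0],loss='soft_l1',f_scale=2) for t in np.radians(ths if ths is not None else [-40,-25,-12,0,12])),key=lambda f:f.cost)
    v=b.x; a=np.array([v[3],np.sin(v[2]),np.cos(v[2])]);a/=np.linalg.norm(a)
    c=G+np.array([v[0],v[1]*np.cos(v[2]),-v[1]*np.sin(v[2])]); d=Q-c; t=d@a; r=np.linalg.norm(d-np.outer(t,a),axis=1); ok=abs(r-31)<5
    print(k,'lean(+y) %.1f deg, x-lean %.2f, off'%(np.degrees(v[2]),v[3]),v[:2].round(1),'axial range rel G',np.percentile(t[ok],[1,99]).round(1),'med res',np.median(res(v)).round(1),'tool a',np.degrees(s['orientation']).round(1),'G',G.round(1))
if __name__=='__main__': cyl()
E
python3 cyl.py
```

```text
[835, 680] lean(+y) -30.3 deg, x-lean 0.01, off [-0.3  7.2] axial range rel G [-57.1  27.2] med res 1.1 tool a [-179.7  -45.2   89.8] G [ 452.5 -110.8  206.1]
```

```bash
python3 -c "
from fk import *
q0=bot.get_state()['joint_pos']
def go(n,G,a,psi=90):
    global q
    x,e=G2T(G,a,psi); q,r=ik(x,e,q); print(n,a,psi,x.round(1),q.round(2),'err%.3f'%r)
for psi in(90,75,60,45):
    q=q0; go('mid',(480,120,180),15); go('t',(505,255,150),-30)
    for a in(-60,-85,-95,-100): go('tip',(505,255,125),a,psi)
q=q0; go('reset',(454,-30,66),15); go('regrasp',(454,-30,66),45)
"
```

```text
mid 15 90 [480.  124.8 161.9] [-0.16  0.07  1.92  0.28  1.21 -0.26] err0.000
t -30 90 [505.  245.6 133.8] [ 0.49  0.49  1.52 -0.46  1.41  0.63] err0.000
tip -60 90 [505.  238.8 115.6] [ 0.62  0.81  1.32 -0.79  1.74  0.8 ] err0.000
tip -85 90 [505.  236.4 123.4] [ 0.67  1.05  1.18 -1.05  2.02  0.81] err0.000
tip -95 90 [505.  236.4 126.6] [ 0.66  1.13  1.13 -1.14  2.12  0.79] err0.032
tip -100 90 [505.  236.6 128.2] [ 0.65  1.15  1.1  -1.14  2.16  0.79] err0.096
mid 15 90 [480.  124.8 161.9] [-0.16  0.07  1.92  0.28  1.21 -0.26] err0.000
t -30 90 [505.  245.6 133.8] [ 0.49  0.49  1.52 -0.46  1.41  0.63] err0.000
tip -60 75 [500.8 239.4 115.6] [ 0.56  0.88  1.19 -0.67  1.9   0.89] err0.000
tip -85 75 [500.2 237.  123.4] [ 0.6   1.13  1.02 -0.93  2.2   0.83] err0.000
tip -95 75 [500.2 237.  126.6] [ 0.6   1.22  0.97 -1.06  2.3   0.77] err0.000
tip -100 75 [500.2 237.2 128.2] [ 0.59  1.26  0.95 -1.13  2.35  0.74] err0.000
mid 15 90 [480.  124.8 161.9] [-0.16  0.07  1.92  0.28  1.21 -0.26] err0.000
t -30 90 [505.  245.6 133.8] [ 0.49  0.49  1.52 -0.46  1.41  0.63] err0.000
tip -60 60 [496
[... 223 characters left out ...]
-100 60 [495.8 239.1 128.2] [ 0.52  1.32  0.81 -1.02  2.52  0.75] err0.000
mid 15 90 [480.  124.8 161.9] [-0.16  0.07  1.92  0.28  1.21 -0.26] err0.000
t -30 90 [505.  245.6 133.8] [ 0.49  0.49  1.52 -0.46  1.41  0.63] err0.000
tip -60 45 [493.5 243.5 115.6] [ 0.42  0.98  1.   -0.38  2.14  1.17] err0.000
tip -85 45 [491.8 241.8 123.4] [ 0.44  1.25  0.78 -0.61  2.5   1.03] err0.000
tip -95 45 [491.8 241.8 126.6] [ 0.44  1.33  0.73 -0.75  2.62  0.92] err0.000
tip -100 45 [492.  242.  128.2] [ 0.45  1.35  0.73 -0.83  2.63  0.86] err0.036
reset 15 90 [454.  -25.2  47.9] [-0.48  0.24  2.01  0.27  1.03 -0.64] err0.000
regrasp 45 90 [454.  -16.8  52.8] [-0.71  0.48  1.89  0.58  1.38 -1.01] err0.000
```

```bash
python3 -c "
from fk import *
import pickle
d=pickle.load(open('f0.pkl','rb')); P=pts(d['top'])
Q=P[100:215,10:105].reshape(-1,3);Q=Q[(Q[:,2]>25)&(Q[:,0]>450)]; print('rack',np.nanpercentile(Q,[1,99],axis=0).round())
q=bot.get_state()['joint_pos']
def go(n,G,a,psi=90):
    global q
    x,e=G2T(G,a,psi); q,r=ik(x,e,q); print(n,a,psi,x.round(1),q.round(2),'err%.3f'%r)
go('mid',(480,120,200),15);go('t',(505,225,150),-30,85);go('t',(505,225,135),-60,80);
for a in (-80,-92):
  go('tip',(505,225,135),a,80); w=fk(q,PP)[0]-fk(q,PP)[1].apply([0,0,312]); print('wrist',w)
x1,e1=G2T((480,90,200),15); x2,e2=G2T((505,225,150),-15,85)
plan([(*x1,*e1,.6,.7),(*x2,*e2,.6,.7)])
"
```

```text
rack [[600. 580.  26.]
 [760. 681. 144.]]
mid 15 90 [480.  124.8 181.9] [-0.16  0.05  1.9   0.27  1.25 -0.25] err0.000
t -30 85 [504.2 215.7 133.8] [ 0.44  0.47  1.55 -0.45  1.42  0.66] err0.000
t -60 80 [502.2 209.1 125.6] [ 0.55  0.81  1.3  -0.73  1.81  0.84] err0.000
tip -80 80 [501.8 206.9 131.8] [ 0.59  1.    1.17 -0.93  2.05  0.84] err0.000
wrist [555.15725402 509.45592284 185.93101051]
tip -92 80 [501.8 206.6 135.7] [ 0.59  1.11  1.12 -1.07  2.17  0.8 ] err0.000
wrist [555.89998472 513.66815793 124.76397762]
-0.01 -0.94 -0 0.27 0.06 0.3 0.6; -0 -0.94 -0 0.28 0.05 0.28 0.6; -0.01 -0.94 -0 0.3 0.06 0.27 0.6; -0.01 -0.95 -0.01 0.32 0.06 0.24 0.6; -0 -0.94 -0 0.34 0.05 0.22 0.6; -0.01 -0.95 -0.01 0.35 0.06 0.2 0.6; -0 -0.94 -0 0.36 0.06 0.18 0.6; -0.01 -0.95 -0.01 0.37 0.05 0.15 0.6; 0 -0.94 0.16 0.23 0.05 0.17 0.6; 0 -0.94 0.16 0.23 0.05 0.15 0.6; 0 -0.94 0.16 0.25 0.05 0.14 0.6; 0 -0.93 0.16 0.25 0.04 0.12 0.6
0 -0.94 0.16 0.27 0.04 0.1 0.6; 0 -0.93 0.15 0.27 0.04 0.09 0.6; 0 -0.94 0.16 0.27 0.03 0.06 0.6; 0 -0.93 0.15 0.28 0.04 0.05 0.6
```

Request:
send_rows:
  rows: "0 -0.94 0 0.27 0.06 0.3 0.6; 0 -0.94 0 0.28 0.05 0.28 0.6; 0 -0.94 0 0.3 0.06 0.27 0.6; 0 -0.95 0 0.32 0.06 0.24 0.6; 0 -0.94 0 0.34 0.05 0.22 0.6; 0 -0.95 0 0.35 0.06 0.2 0.6; 0 -0.94 0 0.36 0.06 0.18 0.6; 0 -0.95 0 0.37 0.05 0.15 0.6; 0 -0.94 0.16 0.23 0.05 0.17 0.6; 0 -0.94 0.16 0.23 0.05 0.15 0.6; 0 -0.94 0.16 0.25 0.05 0.14 0.6; 0 -0.93 0.16 0.25 0.04 0.12 0.6"
  force: 35

```text
t: 16.27
tool_pos: [491.8, 157.6, 156.3]
orientation: [-3.132, 0.004, 1.526]
wrist_force: [0.7, 0.1, -2.3]
finger_gap: 64.2
grasp_force: 35.0
```

Request:
send_rows:
  rows: "0 -0.94 0.16 0.27 0.04 0.1 0.6; 0 -0.93 0.15 0.27 0.04 0.09 0.6; 0 -0.94 0.16 0.27 0.03 0.06 0.6; 0 -0.93 0.15 0.28 0.04 0.05 0.6; 0 0 0 0 0 0 0.6"

```text
t: 16.9
tool_pos: [503.8, 221.1, 130.7]
orientation: [-3.136, 0.264, 1.488]
wrist_force: [0.2, -0.5, -2.0]
finger_gap: 64.3
grasp_force: 35.0
```

```bash
python3 -c "
from cyl import *
cyl(ths=[-10,10,30,50])
W=[]
for a in(-40,-65,-92):
    x,e=G2T((505,225,150+(a+15)*.2),a,85); W.append((*x,*e,.6))
plan(W)
q=bot.get_state()['joint_pos'];q,r=ik(np.array(W[0][:3]),W[0][3:6],q);q,r=ik(np.array(W[1][:3]),W[1][3:6],q);print(q.round(2),r);q,r=ik(x,e,q);print(q.round(2),r)"
```

```text
[248, 360] lean(+y) 29.5 deg, x-lean 0.07, off [ 2.3 -0.1] axial range rel G [-52.5  28.6] med res 0.9 tool a [-179.7   15.1   85.3] G [504.3 226.  148.8]
-0.01 -0.89 0.01 -0.01 0 0.01 0.6; -0.01 -0.89 0.01 -0.02 0 0 0.6; -0.01 -0.89 0 -0.01 0 0.01 0.6; -0 -0.89 0 -0.02 0 0.01 0.6; -0.01 -0.89 0.01 -0.01 0 0.01 0.6; -0 -0.89 0 -0.01 0 0.01 0.6; -0.01 -0.89 0.01 -0.01 0 0.02 0.6; 0 -0.89 -0 -0.01 0 0 0.6; 0 -0.89 -0 -0.01 0 0.01 0.6; 0 -0.89 -0 -0.01 0 0.01 0.6; 0 -0.89 -0 -0.01 0 0 0.6; 0 -0.9 -0 -0.01 0 0.01 0.6
0 -0.89 -0 -0.01 0 0.01 0.6; 0 -0.9 -0 -0.01 0 0 0.6; 0 -0.96 -0 -0.01 0 0 0.6; 0 -0.96 -0 -0.01 0 0 0.6; 0 -0.97 -0 -0.01 0 0.01 0.6; 0 -0.96 -0 -0 0 -0 0.6; 0 -0.97 -0 -0.01 0 0 0.6; 0 -0.96 -0 -0.01 0 0.01 0.6; 0 -0.97 -0 -0.01 0 0 0.6
[ 0.58  0.82  1.31 -0.82  1.82  0.82] 2.367788187740416e-10
[ 0.61  1.09  1.17 -1.11  2.12  0.81] 1.2938539128981574e-12
```

Request:
send_rows:
  rows: "0 -0.89 0.01 -0.01 0 0.01 0.6; 0 -0.89 0.01 -0.02 0 0 0.6; 0 -0.89 0 -0.01 0 0.01 0.6; 0 -0.89 0 -0.02 0 0.01 0.6; 0 -0.89 0 -0.01 0 0.01 0.6; 0 -0.89 0 -0.01 0 0.01 0.6; 0 -0.89 0 -0.01 0 0.01 0.6; 0 -0.89 0 -0.01 0 0 0.6; 0 -0.89 0 -0.01 0 0.01 0.6; 0 -0.89 0 -0.01 0 0.01 0.6; 0 -0.89 0 -0.01 0 0 0.6; 0 -0.9 0 -0.01 0 0.01 0.6"

```text
t: 18.5
tool_pos: [504.5, 209.1, 133.2]
orientation: [-3.138, 1.01, 1.484]
wrist_force: [-0.3, 0.3, -3.9]
finger_gap: 64.1
grasp_force: 35.0
```

Request:
send_rows:
  rows: "0 -0.89 0 -0.01 0 0.01 0.6; 0 -0.9 0 -0.01 0 0 0.6; 0 -0.96 0 -0.01 0 0 0.6; 0 -0.96 0 -0.01 0 0 0.6; 0 -0.97 0 -0.01 0 0.01 0.6; 0 -0.96 0 0 0 0 0.6; 0 -0.97 0 -0.01 0 0 0.6; 0 -0.96 0 -0.01 0 0.01 0.6; 0 -0.97 0 -0.01 0 0 0.6; 0 0 0 0 0 0 0.6; 0 0 0 0 0 0 0.6; 0 0 0 0 0 0 0.6"

```text
t: 20.0
tool_pos: [504.3, 206.9, 137.7]
orientation: [-0.006, 1.538, -1.665]
wrist_force: [0.1, 0.4, -1.1]
finger_gap: 63.8
grasp_force: 35.0
```

Request:
send_rows:
  rows: "0 0 0 0 0 0 0.6; 0 0 0 0 0 0 0.6; 0 0 0 0 0 0 0.6; 0 0 0 0 0 0 0.6"

```text
t: 20.5
tool_pos: [503.9, 207.0, 136.9]
orientation: [-0.039, 1.536, -1.697]
wrist_force: [0.7, -1.3, -2.1]
finger_gap: 64.1
grasp_force: 35.0
```

```bash
python3 -c "
from cyl import *
cyl(ths=[80,100,120])
f=bot.grab_frame('scene'); a=f['image'][150:290,290:470]; f=bot.grab_frame('top'); b=f['image'][150:290,90:270]
cv2.imwrite('pics/p5.png',cv2.resize(np.hstack([a,b]),None,fx=2.2,fy=2.2)[:,:,::-1])"
```

```text
[849, 692] lean(+y) 103.8 deg, x-lean 0.07, off [-0.3 -1. ] axial range rel G [-59.9  24.8] med res 1.1 tool a [ -2.2  88.  -97.3] G [505.5 225.6 136.2]
```

View pics/p5.png

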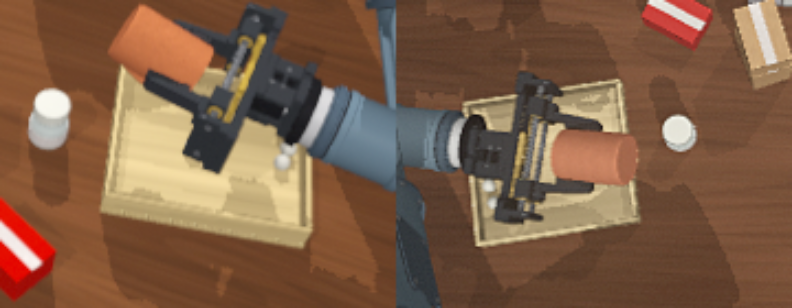

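The left half shows white balls in the tray at about (285,155), with the mug tipped past level. I'll back out and count the balls.

```bash
python3 -c "
from fk import *
W=[]
for g,a,p in(((505,210,165),-60,85),((505,150,230),-30,88)):
    x,e=G2T(g,a,p); W.append((*x,*e,.6))
plan(W)"
```

```text
-0 0.89 0 -0.03 0 0.03 0.6; -0 0.89 0 -0.04 0 0.02 0.6; -0 0.89 0 -0.04 0 0.02 0.6; -0 0.89 0 -0.03 0.01 0.02 0.6; -0 0.89 0 -0.04 -0 0.02 0.6; -0 0.89 0 -0.04 -0 0.01 0.6; -0.01 0.89 0 -0.04 0 0.01 0.6; -0 0.89 0.01 -0.04 0 0.01 0.6; -0.01 0.88 0 -0.05 0 0 0.6; -0.07 0.94 -0.07 -0.16 0.01 0.04 0.6; -0.07 0.94 -0.07 -0.16 0.01 0.02 0.6; -0.07 0.94 -0.07 -0.16 0.01 0.02 0.6
-0.07 0.94 -0.06 -0.17 0.01 -0 0.6; -0.06 0.94 -0.07 -0.16 0.01 -0.01 0.6; -0.07 0.93 -0.06 -0.16 0.01 -0.02 0.6; -0.06 0.94 -0.07 -0.17 0.01 -0.02 0.6; -0.07 0.93 -0.06 -0.15 0.01 -0.04 0.6
```

Request:
send_rows:
  rows: "0 0.89 0 -0.03 0 0.03 0.6; 0 0.89 0 -0.04 0 0.02 0.6; 0 0.89 0 -0.04 0 0.02 0.6; 0 0.89 0 -0.03 0.01 0.02 0.6; 0 0.89 0 -0.04 0 0.02 0.6; 0 0.89 0 -0.04 0 0.01 0.6; -0.01 0.89 0 -0.04 0 0.01 0.6; 0 0.89 0.01 -0.04 0 0.01 0.6; -0.01 0.88 0 -0.05 0 0 0.6; -0.07 0.94 -0.07 -0.16 0.01 0.04 0.6; -0.07 0.94 -0.07 -0.16 0.01 0.02 0.6; -0.07 0.94 -0.07 -0.16 0.01 0.02 0.6"

```text
t: 22.2
tool_pos: [503.4, 173.8, 177.6]
orientation: [-3.136, 0.849, 1.508]
wrist_force: [-0.7, -0.9, -2.6]
finger_gap: 64.2
grasp_force: 35.0
```

Request:
send_rows:
  rows: "-0.07 0.94 -0.06 -0.17 0.01 0 0.6; -0.06 0.94 -0.07 -0.16 0.01 -0.01 0.6; -0.07 0.93 -0.06 -0.16 0.01 -0.02 0.6; -0.06 0.94 -0.07 -0.17 0.01 -0.02 0.6; -0.07 0.93 -0.06 -0.15 0.01 -0.04 0.6; 0 0 0 0 0 0 0.6"

```text
t: 22.95
tool_pos: [505.2, 139.9, 215.0]
orientation: [3.139, 0.524, 1.533]
wrist_force: [-0.7, 0.4, -2.1]
finger_gap: 63.9
grasp_force: 35.0
```

```bash
python3 -c "
from fk import *
f=bot.grab_frame('scene'); g=bot.grab_frame('top'); save(f,'s6.png')
for n,F,b in(('scene',f,(325,445,165,265)),('top',g,(115,205,180,268))):
    P=pts(F); u0,u1,v0,v1=b; h=cv2.cvtColor(F['image'],cv2.COLOR_RGB2HSV)[v0:v1,u0:u1]; m=((h[...,1]<60)&(h[...,2]>110)).astype(np.uint8)
    c,l,s,ce=cv2.connectedComponentsWithStats(m)
    for i in range(1,c):
        if s[i,4]>6: print(n,s[i,4],(ce[i]+[u0,v0]).round(),np.nanmedian(P[v0:v1,u0:u1][l==i],axis=0).round())
a=f['image'][160:270,320:450];b=g['image'][175:275,105:215]
cv2.imwrite('pics/p6.png',np.hstack([cv2.resize(a,(390,330)),cv2.resize(b,(390,330))])[:,:,::-1])
W=[]
for g_,a,p in(((515,-100,225),0,90),((545,-300,200),14.6,90),((548,-352,150),14.6,90)):
    x,e=G2T(g_,a,p); W.append((*x,*e,.6,.85))
plan(W)"
```

```text
scene 45 [419. 209.] [456. 368.  17.]
scene 44 [377. 216.] [519. 275.  18.]
scene 88 [419. 220.] [486. 376.  20.]
top 90 [124. 190.] [506. 244. 533.]
top 339 [153. 205.] [501. 219. 413.]
top 53 [164. 209.] [497. 202. 375.]
top 21 [190. 203.] [528. 160. 297.]
top 22 [190. 214.] [502. 160. 297.]
top 13 [189. 222.] [482. 161. 297.]
top 195 [120. 256.] [383. 222. 593.]
-0.02 0.94 -0.06 -0.43 0.04 0.26 0.6; -0.02 0.94 -0.06 -0.44 0.04 0.24 0.6; -0.02 0.94 -0.06 -0.45 0.03 0.2 0.6; -0.02 0.94 -0.06 -0.47 0.04 0.18 0.6; -0.01 0.94 -0.06 -0.48 0.03 0.14 0.6; -0.01 0.94 -0.07 -0.49 0.02 0.12 0.6; -0.02 0.94 -0.06 -0.5 0.03 0.08 0.6; -0.01 0.94 -0.07 -0.5 0.02 0.04 0.6; -0 0.91 0 -0.81 0.13 0.1 0.6; -0 0.91 0 -0.82 0.12 0.05 0.6; -0 0.91 0 -0.82 0.13 0 0.6; -0.01 0.92 0 -0.82 0.12 -0.05 0.6
0 -0 0 -0.52 0.03 0.29 0.6; 0 -0 0 -0.53 0.02 0.3 0.6
```

View pics/p6.png

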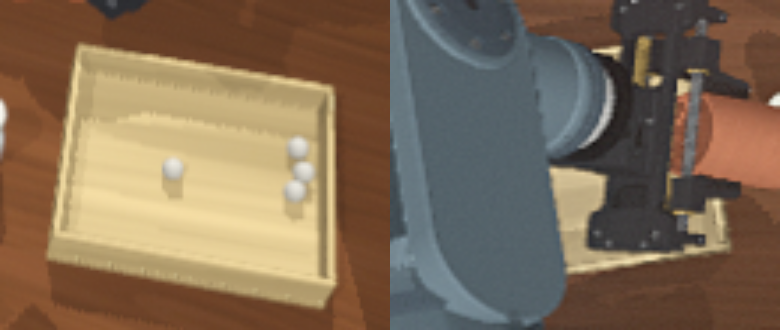

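All four balls lie in the tray: three near (298,170) and one at (173,168) in the left half. Next, the mug goes to the board.

Request:
send_rows:
  rows: "-0.02 0.94 -0.06 -0.43 0.04 0.26 0.6; -0.02 0.94 -0.06 -0.44 0.04 0.24 0.6; -0.02 0.94 -0.06 -0.45 0.03 0.2 0.6; -0.02 0.94 -0.06 -0.47 0.04 0.18 0.6; -0.01 0.94 -0.06 -0.48 0.03 0.14 0.6; -0.01 0.94 -0.07 -0.49 0.02 0.12 0.6; -0.02 0.94 -0.06 -0.5 0.03 0.08 0.6; -0.01 0.94 -0.07 -0.5 0.02 0.04 0.6; 0 0.91 0 -0.81 0.13 0.1 0.6; 0 0.91 0 -0.82 0.12 0.05 0.6; 0 0.91 0 -0.82 0.13 0 0.6; -0.01 0.92 0 -0.82 0.12 -0.05 0.6"

```text
t: 24.55
tool_pos: [545.3, -295.9, 179.9]
orientation: [-3.14, -0.259, 1.572]
wrist_force: [1.4, 1.3, -1.4]
finger_gap: 63.5
grasp_force: 35.0
```

Request:
send_rows:
  rows: "0 0 0 -0.52 0.03 0.29 0.6; 0 0 0 -0.53 0.02 0.3 0.6; 0 0 0 0 0 0 0.6; 0 0 0 0 0 0 0.6; 0 0 0 0 0 0 0.6"

```text
t: 25.18
tool_pos: [549.2, -346.3, 132.3]
orientation: [3.14, -0.255, 1.574]
wrist_force: [0.6, 0.6, -2.3]
finger_gap: 64.2
grasp_force: 35.0
```

```bash
python3 -c "
from cyl import *
s=bot.get_state();print(s['tool_pos'],s['wrist_force'])
cyl(ths=[-10,0,10]);cyl(ths=[-10,0,10],cams=('scene',))
x,e=G2T((548,-352,90),14.6,90); plan([(*x,*e,.6,.4)])"
```

```text
[ 549.20383474 -346.29048598  132.2657762 ] [ 0.57376749  0.56432746 -2.30895145]
[641, 350] lean(+y) -3.7 deg, x-lean 0.05, off [-0.4  7.3] axial range rel G [-57.2  27.9] med res 1.2 tool a [179.9 -14.6  90.2] G [ 549.2 -351.   150.4]
[625] lean(+y) -1.7 deg, x-lean -0.01, off [-0.7  7.5] axial range rel G [-52.1  25.7] med res 1.0 tool a [179.9 -14.6  90.2] G [ 549.1 -351.3  150.5]
0.01 -0 0.01 -0.09 -0.01 0.32 0.6; 0 -0 0.01 -0.09 -0 0.33 0.6; 0.01 -0 0.01 -0.08 -0.01 0.32 0.6
```

Request:
send_rows:
  rows: "0 -0.2 0 -0.09 0 0.32 0.6; 0 -0.2 0 -0.09 0 0.33 0.6; 0 0 0 -0.08 0 0.32 0.6; 0 0 0 -0.02 0 0.07 0.6; 0 0 0 0 0 0 0.6; 0 0 0 0 0 0 0.6"

```text
t: 26.08
tool_pos: [549.0, -349.1, 67.5]
orientation: [3.14, -0.227, 1.572]
wrist_force: [-0.5, 0.2, -1.2]
finger_gap: 63.6
grasp_force: 35.0
```

```bash
python3 -c "
from cyl import *
s=bot.get_state();print(s['tool_pos'],s['wrist_force'])
cyl(ths=[-10,0,10]);cyl(ths=[-10,0,10],cams=('scene',))
f=bot.grab_frame('scene');cv2.imwrite('pics/s7.png',cv2.resize(f['image'][90:200,110:250],None,fx=5,fy=5,interpolation=cv2.INTER_CUBIC)[:,:,::-1])"
```

```text
[ 549.0172823  -349.14603815   67.53576522] [-0.48722186  0.1540112  -1.16147872]
[551, 271] lean(+y) -5.1 deg, x-lean 0.09, off [-0.6  6.7] axial range rel G [-55.8  28. ] med res 1.4 tool a [179.9 -13.   90.1] G [ 549.  -353.4   85.8]
[575] lean(+y) 1.4 deg, x-lean 0.01, off [-0.8  6.5] axial range rel G [-51.   27.5] med res 1.0 tool a [179.9 -13.   90.1] G [ 548.9 -353.3   85.7]
```

View pics/s7.png

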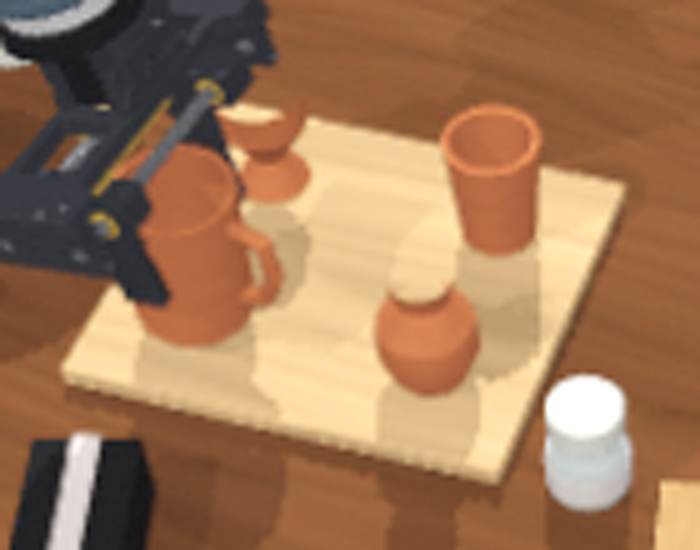

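The mug at (195,260) looks upright over the free quarter, clear of its neighbours. I'll lower it gently.

Request:
send_rows:
  rows: "0 0 0 0 0 0.03 0.6; 0 0 0 -0.01 0 0.03 0.6; 0 0 0 -0.01 0 0.03 0.6; 0 0 0 -0.01 0 0.02 0.6; 0 0 0 0 0 0 0.6; 0 0 0 0 0 0 0.6"

```text
t: 27.02
tool_pos: [548.6, -348.8, 59.8]
orientation: [3.141, -0.228, 1.572]
wrist_force: [1.3, 0.6, -2.8]
finger_gap: 64.0
grasp_force: 35.0
```

Request:
send_rows:
  rows: "0 0 0 0 0 0.02 0.6; 0 0 0 -0.01 0 0.02 0.6; 0 0 0 0 0 0 0.6; 0 0 0 0 0 0 0.6"

```text
t: 27.52
tool_pos: [548.6, -348.9, 57.3]
orientation: [3.141, -0.228, 1.572]
wrist_force: [-0.1, 0.6, -2.6]
finger_gap: 64.1
grasp_force: 35.0
```

Request:
send_rows:
  rows: "0 0 0 0 0 0.02 0.6; 0 0 0 -0.01 0 0.01 0.6; 0 0 0 0 0 0 0.6; 0 0 0 0 0 0 0.6"

```text
t: 28.02
tool_pos: [548.6, -349.1, 56.8]
orientation: [3.141, -0.228, 1.572]
wrist_force: [-2.6, 0.9, 6.8]
finger_gap: 63.8
grasp_force: 35.0
```

```bash
python3 -c "
from plan import *
s=bot.get_state();print(s['tool_pos'],s['wrist_force'],s['moment'])"
```

```text
[ 548.64424937 -349.12506903   56.82378231] [-2.61361227  0.92329331  6.80930241] [0.54785586 0.51629441 0.19138088]
```

Request:
send_rows:
  rows: "0 0 0 0 0 0 0.6; 0 0 0 0 0 0 0.6; 0 0 0 0 0 0 0.6"
  force: 5

```text
t: 28.4
tool_pos: [548.7, -350.0, 56.2]
orientation: [3.14, -0.227, 1.572]
wrist_force: [-2.5, -2.6, 5.3]
finger_gap: 64.3
grasp_force: 5.0
```

Request:
send_rows:
  rows: "0 0 0 0 0 0 0.8; 0 0 0 0 0 0 0.95; 0 0 0 0 0 0 0.95; 0 0 0 0 0 -0.1 0.95; 0 0 0 0 0 -0.3 0.95; 0 0 0 0 0 -0.6 0.95; 0 0 0 0 0 -0.8 0.95; 0 0 0 0 0 -0.8 0.95; 0 0 0 0 0 0 0.95; 0 0 0 0 0 0 0.95"

```text
t: 29.65
tool_pos: [548.3, -384.4, 207.8]
orientation: [3.14, -0.228, 1.572]
wrist_force: [-0.7, 0.8, -1.6]
finger_gap: 83.6
grasp_force: 0.0
```

```bash
python3 -c "
from h import *
f=bot.grab_frame('scene');S=pts(f);g=bot.grab_frame('top');P=pts(g)
box('mug S',S,130,180,105,165,92,110);box('mug',P,355,400,180,235,94,110)
box('stack S',S,220,285,150,255,124,140);box('stack',P,230,285,135,198,124,140)
box('vase S',S,180,210,140,175,30,95);box('beaker S',S,195,222,105,145,70,92);box('egg S',S,150,178,105,135,30,90);box('jar2',P,280,306,195,225,50,70)
a=f['image'][90:270,100:450];b=g['image'][130:290,100:411]
cv2.imwrite('pics/p8.png',cv2.resize(f['image'][80:275,100:450],None,fx=2.2,fy=2.2)[:,:,::-1])"
```

```text
mug S 176 z98 [ 550. -350.] [66. 62.] ang19.8 mean [ 550.3 -350.7] pca34.0 circ [ 549. -350.] 35
mug 127 z101 [ 548. -352.] [65. 63.] ang81.5 mean [ 548.5 -351.3] pca-70.4 circ [ 549. -352.] 34
stack S 813 z130 [673.   5.] [88. 56.] ang17.9 mean [675.2   5.7] pca17.7 circ [672.   6.] 50
stack 570 z132 [672.   5.] [86. 56.] ang18.0 mean [670.8   4.7] pca18.0 circ [671.   5.] 50
vase S 323 z55 [ 540. -214.] [46. 54.] ang28.3 mean [ 545.9 -210. ] pca-56.6 circ [ 536. -216.] 27
beaker S 146 z77 [ 426. -229.] [53. 52.] ang24.7 mean [ 426.1 -229.8] pca28.6 circ [ 427. -231.] 28
egg S 127 z64 [ 446. -357.] [29. 49.] ang47.1 mean [ 451.  -356.7] pca-49.5 circ [ 440. -364.] 25
jar2 146 z62 [ 560. -112.] [39. 36.] ang1.5 mean [ 560.2 -112.1] pca-27.2 circ [ 561. -113.] 20
```

View pics/p8.png

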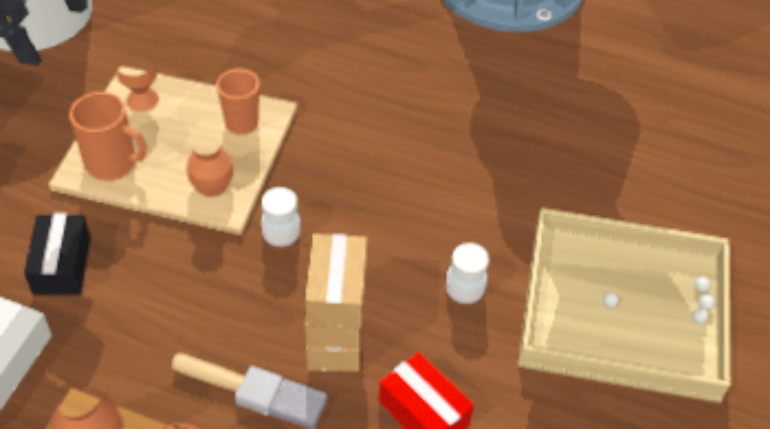

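The mug stands upright on the board at (105,135) with its rim at z 101. The three cartons are stacked at (335,300), about 2 mm off the original pile position. Four balls are in the tray near (612,299) and (705,300), and the bystanders haven't moved. Handing in.

```bash
python3 -c "
from plant import bot
print(bot.close_job())"
```

```text
the job is handed in; nothing more can be done
None
```

The job is handed in with no verdict returned: my last images show the carton on the pile about 2 mm off centre, all four balls in the tray, the mug upright on the board, and the vase, beaker, egg cup, jars and brush in place, though a wrong-sign lift dragged the mug about 14 cm along the table early on.

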